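Slide the inlay block home in the jig's corner pocket

ROBOT

A 6-joint arm with a two-finger parallel gripper is mounted at the origin on the work surface. World frame = base frame: x ahead of the robot, y to its left, z up, the work surface at z = 0. Lengths are in mm, angles in rad, forces in N, time in s.
With the tool pointing down it reaches from about 350 to 975 mm from the base axis. Payload 7.1 kg.
Tool frame: the origin (TCP) lies on the centre line of the jaws, within the pads' length; the fingertips stand 8 mm ahead of it and the grasp point (between the pads) lies 11 mm behind it; x points along the fingers, z is the direction in which the jaws open and shut, and the axes are right-handed (so a half turn about x gives the same grasp; the last joint's range is limited). The gripper opens to 88 mm and grips with 3 to 60 N. Pads are 20 mm wide; open, the fingers measure 115 mm over their backs; the gripper's body (75 mm by 178 mm) begins 61 mm behind the grasp point.
Start: joints at [1.127, 0.423, 1.63, -0, 1.089, -0.019], TCP at [257.554, 569.448, 230.675] pointing down, gripper open.
Joint ranges: [-3, 3], [-0.9, 2.11], [0.09, 2.58], [-1.31, 4.45], [0.11, 2.69], [-2.54, 2.54]. Speed limits (rad/s): [2.39, 2.39, 3.01, 3.14, 3.14, 3.14].

INTERFACE

Orientations are given as a rotation vector (axis times angle).
In Python, from workcell import status, get_image, camera_params, close_job gives the robot as it stands. The module is installed in compiled form; this text tells all that it offers.
- The arm moves only by the tool apply_moves, never from a script. Its argument "increments" is a list of rows, each a list of 7 numbers: the closure in counts, from 0 (fully open) to 255 (shut), then the shift along the tool's x, y, z in mm, then the turn, a rotation vector about the tool's x, y, z in degrees. A call has exactly 8 rows; each row shifts and turns the commanded pose from where the row before left it, along the tool's axes as they then stand; what a row does not reach is not made up. A row lasts 1/8 s, in which the tool goes at most 62.5 mm and 10.7 degrees, less where a joint would pass 70% of its speed; a pose out of reach is approached as far as the arm can. A call with a gripper value outside its range is refused whole. The fingers move at their own pace and stop on an object; the grip force is fixed at half the most. Time passes only in rows, so rows that do not move let the fingers close, or fill a call up. It gives the time, the measured TCP pose, the force and the opening at its end, in the units of the state.
- status.get_obs(): the state, without advancing time (a new reading comes with each control period).
- get_image(name): name is "side" or "top" or "wrist"; returns the picture (420x560x3 uint8, red, green, blue); there is no depth.
- camera_params(name): a dict with "camera_matrix" (3x3 intrinsics, pixels), "rvec" (rotation vector, rad) and "tvec" (3), from world to camera coordinates, as OpenCV has them; the wrist camera has in their place "T_tool_cam" (4x4, takes a point from camera to tool coordinates, whose origin is the TCP and whose axes are the tool frame's). Camera axes: x right, y down, z forward; pixel columns grow to the right and rows downward; lengths in mm; the calibration is good to about 2 mm. The wrist camera is an equidistant fisheye: a pixel r from the principal point sees the ray r / f radians off the axis. A picture is of the moment at which its call begins: read the wrist's pose just before it. camera_params takes no time and is no camera call.
- close_job(): hands the job in, once; it reports no verdict.
The state is a dict: "t": time; "qpos": joint angles; "qvel": joint speeds; "joint_torque": joint torques, N m; "ee_pos": TCP position; "orientation": TCP orientation; "ft_force": force on the tool from outside, world axes, zero at the start; "moment": the same for the moment, N m; "width": finger opening in mm.
Only numpy, scipy, OpenCV 4.12 (cv2) and the standard library are available. Lean on these libraries where they do the work, as an engineer would, in place of code of your own. Each camera call takes 0.05 s, during which the arm holds its last target.

TASK

On the woodcarver's jig, use the fingertips to push the small rectangular inlay block flat against the long rail first, then slide it along the rail, keeping it against the rail, until it is fully home in the corner pocket, touching the rail and the end stop. Do not lift or tip the block, and leave the round plug, the tools and everything else where they are; finish with the hand clear.

Things in the scene. Friction and masses are not known exactly. Their poses are not given: they have to be found in the camera images.
- jig: low plywood jig screwed to the bench, rigid: board 160 (its x) x 300 (its y) x 15 mm thick, origin under its centre, on the bench, z up. A long aluminium rail runs along its y on the side away from the robot: inner face at x = +55, 20 thick, 300 long, top 12 mm above the board. At its +y end (robot's left) an end stop crosses from the rail to x = -16, inner face at y = +132. No wall at the -y end
- corner (a point): inner corner of the pocket, on the board's top (15 mm above the bench), where the inner faces of rail and end stop meet; axes as jig. The block is home with its long sides along the rail and its origin at x = -22 mm (from the rail face), y = -30 mm (from the stop face) from here. Rail, stop and cheek all stand 12 mm above the board
- cheek (a point): end of the pocket's short third wall (cheek), at board height: inner face 47 mm from the rail's, running from here 29 mm along the jig's +y to the end stop, 16 mm thick; from here towards -y a slanting lead-in goes on for 23 mm, 17 mm outwards from the rail; axes as jig
- block: the small loose rectangular dark-wood inlay block with a thin copper line let into its top, 44 (its x) x 60 (its y) x 18 mm high, light (30 to 60 g); origin under its centre, z up. It lies flat on the jig's board clear of the rail, roughly lengthwise to the rail, 105 to 160 mm along the rail short of home
- plug: round dark-wood plug standing on the jig's board, 36 mm across, 22 mm high; a bystander, leave it; origin under its centre
- chisel_wide: wide chisel, wooden handle, lying along the rail on the jig's outer side, about 240 mm long; a bystander, leave it; origin near its ferrule, on the bench
- chisel_narrow: narrow chisel lying on the bench to the robot's right, about 240 mm long; a bystander, leave it; origin near its ferrule, on the bench
- mallet: brass-headed carver's mallet lying to the robot's left, about 230 mm long; a bystander, leave it; origin under the middle of its handle
- offcut: pale rectangular offcut, 50 x 85 x 22 mm high, on the bench beside the jig on the robot's side; a bystander, leave it; origin under its centre
- wax_jar: squat amber jar, 66 mm across, 70 mm high; a bystander, leave it; origin under its centre
- glue_bottle: white glue bottle, 60 mm across, 160 mm high; a bystander, leave it; origin under its centre
There are look-alikes about, which are no part of the job. Leave any purple or yellow look-alike of the block alone.

How it is judged:
By the outcome, as a careful person would: the job done as asked, in the order asked, and still so for the second after the job is handed in, with the robot touching nothing.
It also fails if it takes over 40 s, if anything falls off the work surface, if the arm or the gripper's body presses on something with over 40 N, if the wrist force passes 120 N, or if a joint passes its speed limit or range.

## Working session

There is one attempt and no reset: what is moved stays moved. The work goes in short steps, Python scripts to look and compute and a tool call to move; the robot and the scene stay as the last step left them, time stands still between calls to the robot, and variables do not carry over. Pictures are saved under pics/ and viewed, and the job is handed in when it is done.

Besides the shell and the picture viewer there is one more tool, called after ">>>" by a JSON object that holds its "method" and its "body". apply_moves: Moves the arm, as the interface text tells. Its arguments: {"type":"object","properties":{"increments":{"type":"array"}},"required":["increments"]}

```bash
mkdir -p pics
python3 - <<'E'
from workcell import status,get_image,camera_params
import cv2
print(status.get_obs())
for n in("top","side"):
    cv2.imwrite(f"pics/{n}0.png",get_image(n)[:,:,::-1]); print(n,camera_params(n))
print(camera_params("wrist"))
E
```

```text
{'t': 0.0, 'qpos': array([ 1.12700343e+00,  4.23813648e-01,  1.63068571e+00, -1.06522337e-06,
        1.08859719e+00, -1.89938998e-02]), 'qvel': array([-4.71642009e-04,  1.54628128e-03,  9.25028579e-05, -7.40409363e-04,
        1.19545248e-03, -4.66842697e-04]), 'joint_torque': array([-2.61454588e-03, -5.44619179e+01, -2.73656327e+01,  6.42490550e-02,
        2.29261431e-02, -1.26128107e-04]), 'ee_pos': array([257.32676892, 568.97377315, 229.92035295]), 'orientation': array([-0.89167297,  1.38203555,  0.89037134]), 'ft_force': array([ 0.16880108, -0.00510552,  0.1244656 ]), 'moment': array([ 0.02381248, -0.01027403,  0.05030176]), 'width': 87.87904145576324}
top {'camera_matrix': array([[455.85515813,   0.        , 277.50017989],
       [  0.        , 455.85515813, 204.12842409],
       [  0.        ,   0.        ,   1.        ]]), 'rvec': array([ 2.20531159, -2.14617667,  0.11188305]), 'tvec': array([ -18.15301482,  563.27602057, 1393.89972681])}
side {'camera_matrix': array([[426.51846961,   0.        , 274.62521294],
       [  0.        , 426.51846961, 210.06773996],
       [  0.        ,   0.        ,   1.        ]]), 'rvec': array([ 2.34399808, -0.51809336,  0.1859245 ]), 'tvec': array([-538.23648565,  211.8746358 ,  969.17010681])}
{'camera_matrix': array([[325.1922621 ,   0.        , 283.45759126],
       [  0.        , 325.1922621 , 213.15388773],
       [  0.        ,   0.        ,   1.        ]]), 'T_tool_cam': array([[ 1.49604185e-03, -3.00765341e-01,  9.53697002e-01,
        -1.54212582e+02],
       [-1.70839439e-03, -9.53697446e-01, -3.00762801e-01,
         8.13590736e+01],
       [ 9.99997422e-01, -1.17933687e-03, -1.94059711e-03,
        -3.76330354e-02],
       [ 0.00000000e+00,  0.00000000e+00,  0.00000000e+00,
         1.00000000e+00]])}
```

View pics/top0.png

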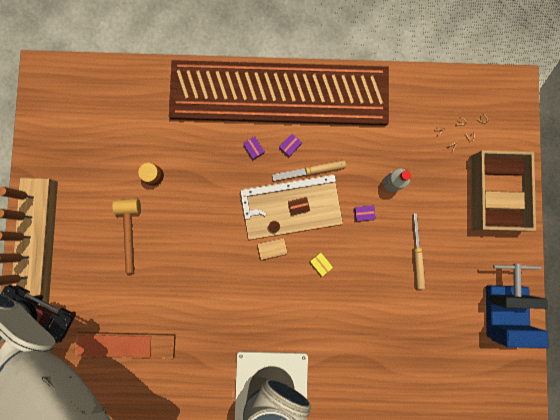

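View pics/side0.png

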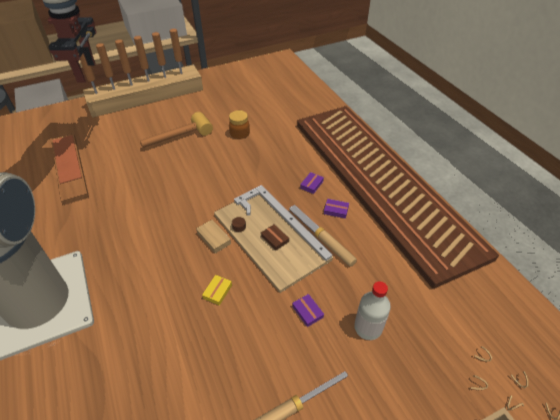

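Candidates in the top view are the dark block on the board (299,206), purple blocks (254,148), (290,145) and (365,213), a yellow one (321,264), and the round plug (273,227). I choose the dark one with the copper line at (299,206). Next I check it in a crop and measure.

```bash
cat > h.py <<'E'
import numpy as np,cv2
from scipy.spatial.transform import Rotation as R
from workcell import status,get_image,camera_params
def ray(n,uv,obs=None):
    p=camera_params(n);K=p["camera_matrix"]
    d=np.array([(uv[0]-K[0,2])/K[0,0],(uv[1]-K[1,2])/K[1,1],1.])
    if n=="wrist":
        r=np.hypot(d[0],d[1]);d=np.array([d[0]/r*np.sin(r),d[1]/r*np.sin(r),np.cos(r)])
        Rt=R.from_rotvec(obs["orientation"]).as_matrix();T=p["T_tool_cam"]
        return Rt@T[:3,3]+obs["ee_pos"],Rt@T[:3,:3]@d
    M=R.from_rotvec(p["rvec"]).as_matrix()
    return -M.T@p["tvec"],M.T@d
def cast(n,uv,z,obs=None):
    o,d=ray(n,uv,obs);return (o+d*(z-o[2])/d[2])[:2]
def proj(n,P,obs=None):
    p=camera_params(n);K=p["camera_matrix"];P=np.asarray(P,float)
    if n=="wrist":
        Rt=R.from_rotvec(obs["orientation"]).as_matrix();T=p["T_tool_cam"]
        c=T[:3,:3].T@(Rt.T@(P-obs["ee_pos"])-T[:3,3])
        th=np.arctan2(np.hypot(c[0],c[1]),c[2]);k=th/np.hypot(c[0],c[1])
        return K[:2,2]+K[0,0]*k*c[:2]
    c=R.from_rotvec(p["rvec"]).as_matrix()@P+p["tvec"]
    return K[:2,2]+K[0,0]*c[:2]/c[2]
E
python3 - <<'E'
from h import *
im=cv2.imread("pics/top0.png");c=im[165:250,230:355]
cv2.imwrite("pics/crop0.png",cv2.resize(c,None,fx=6,fy=6,interpolation=cv2.INTER_CUBIC))
for nm,uv,z in [("board -y-x",(342,224),15),("board +y -x",(249,238),15),("rail +y",(241,190),27),("rail -y",(334,177),27),("block",(299,206),33),("plug",(273,227),37),("offcut",(272,249),22)]:
    print(nm,cast("top",uv,z))
o=status.get_obs();print(R.from_rotvec(o["orientation"]).as_matrix())
E
```

```text
board -y-x [ 507.74395394 -206.65840133]
board +y -x [456.1517948   83.11958475]
rail +y [604.73192124 112.3301152 ]
rail -y [ 653.93411703 -177.78588289]
block [558.98926178 -69.66338455]
plug [491.48223972   9.18148387]
offcut [423.95531812  10.42787232]
[[-5.58602576e-04 -9.11125200e-01  4.12129297e-01]
 [-1.22101959e-03  4.12129675e-01  9.11124382e-01]
 [-9.99999099e-01  5.73848069e-06 -1.34271842e-03]]
```

View pics/crop0.png

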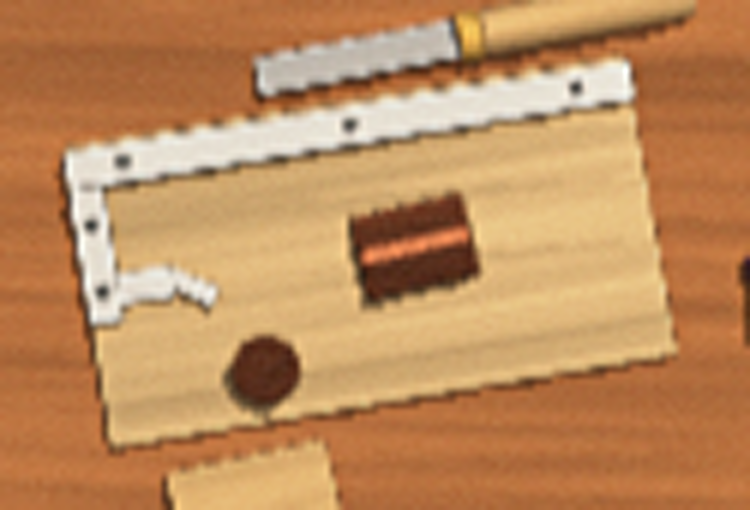

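The crop confirms it: a dark rectangular block with a copper line, clear of the rail. The stop is at the left, and the plug is separate at lower left. Now I turn the tool to line up with the jig (yaw about 9.6°) and move over for a wrist view.

>>> {"method": "apply_moves", "body": {"increments": [[255,0,0,0,7,0,0],[255,0,0,0,7,0,0],[255,0,0,0,7,0,0],[255,0,0,0,7,0,0],[255,0,0,0,7,0,0],[255,0,0,0,7,0,0],[255,0,0,0,7,0,0],[255,0,0,0,7,0,0]]}}

```text
t: 1.1
ee_pos: [257.4, 569.2, 230.2]
orientation: [-0.13, 1.567, 0.129]
ft_force: [0.7, 0.0, -0.6]
width: 10.9
```

>>> {"method": "apply_moves", "body": {"increments": [[255,5,-39,7,0,0,0],[255,5,-39,7,0,0,0],[255,5,-39,7,0,0,0],[255,5,-39,7,0,0,0],[255,5,-39,7,0,0,0],[255,5,-39,7,0,0,0],[255,5,-39,7,0,0,0],[255,5,-39,7,0,0,0]]}}

```text
t: 2.1
ee_pos: [365.3, 270.0, 190.4]
orientation: [-0.133, 1.567, 0.132]
ft_force: [0.0, -0.6, -0.7]
width: 0.7
```

>>> {"method": "apply_moves", "body": {"increments": [[255,5,-39,7,0,0,0],[255,5,-39,7,0,0,0],[255,5,-39,7,0,0,0],[255,5,-39,7,0,0,0],[255,5,-39,7,0,0,0],[255,5,-39,7,0,0,0],[255,5,-39,7,0,0,0],[255,5,-39,7,0,0,0]]}}

```text
t: 3.1
ee_pos: [472.9, -28.2, 150.4]
orientation: [-0.132, 1.567, 0.132]
ft_force: [-0.6, -0.4, 0.3]
width: 0.5
```

Run:
```python
from h import *
import pickle
o=status.get_obs();im=get_image("wrist")[:,:,::-1]
pickle.dump(o,open("o1.pkl","wb"));cv2.imwrite("pics/w1.png",im)
print(o["t"],o["ee_pos"],o["orientation"],o["width"],o["qpos"],o["ft_force"]);print(R.from_rotvec(o["orientation"]).as_matrix())
```

```text
3.1 [472.86041896 -28.21925911 150.37690903] [-0.1322436   1.56700592  0.13235093] 0.4626875995558562 [-8.47459133e-02  3.25964535e-01  2.01698845e+00  3.26270370e-05
  7.98908511e-01 -2.53244719e-01] [-0.590114   -0.4033532   0.32594687]
[[-2.65899678e-04 -1.67680155e-01  9.85841415e-01]
 [ 4.60525997e-05  9.85841447e-01  1.67680172e-01]
 [-9.99999964e-01  8.99866639e-05 -2.54412816e-04]]
```

View pics/w1.png

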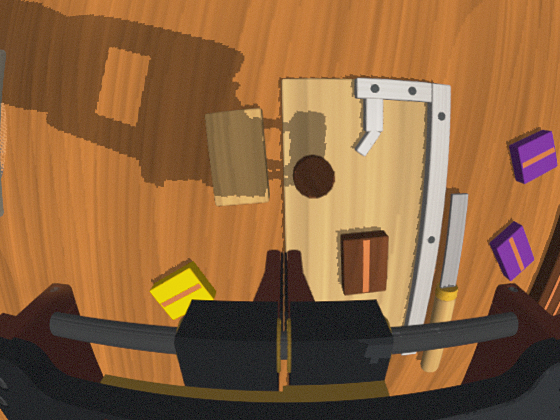

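The wrist view shows the block at about (365,263), the corner pocket near (420,100), the rail running down the right, and the plug at (313,176). Now I extract the edges.

Run:
```python
import cv2
im=cv2.imread("pics/w1.png");c=im[65:310,270:470]
c=cv2.resize(c,None,fx=2.4,fy=2.4,interpolation=cv2.INTER_CUBIC);cv2.imwrite("pics/w1c.png",c)
c=im[220:305,330:400]
c=cv2.resize(c,None,fx=7,fy=7,interpolation=cv2.INTER_CUBIC);cv2.imwrite("pics/w1b.png",c)
```

```text
(no output)
```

View pics/w1c.png

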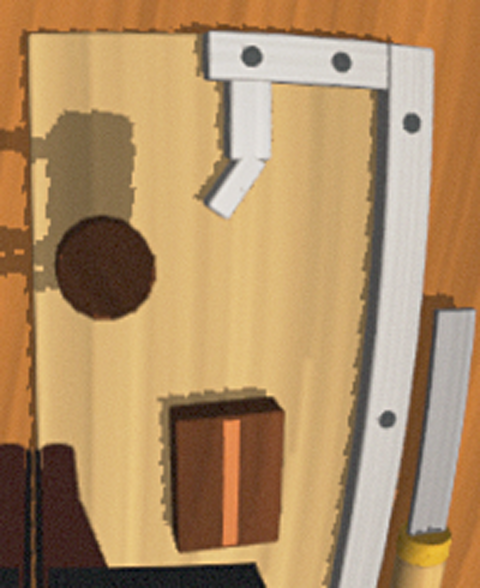

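View pics/w1b.png

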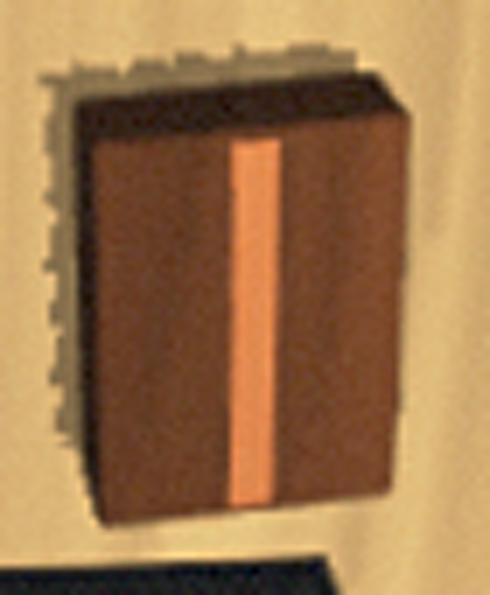

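```bash
cat > meas.py <<'E'
from h import *
import pickle
o=pickle.load(open("o1.pkl","rb"))
im=cv2.imread("pics/w1.png").astype(int)
g=cv2.cvtColor(im.astype(np.uint8),cv2.COLOR_BGR2HSV)
# rail inner top edge: white mask, leftmost white px right of x=395 per row
W=(g[:,:,1]<60)&(g[:,:,2]>140)
pts=[]
for v in range(125,320,4):
    xs=np.where(W[v,400:450])[0]
    if len(xs): pts.append(cast("wrist",(400+xs[0]-.5,v),27,o))
pts=np.array(pts);vx,vy,x0,y0=cv2.fitLine(pts.astype(np.float32),cv2.DIST_HUBER,0,.01,.01).ravel()
if vy<0:vx,vy=-vx,-vy
Y=np.array([vx,vy]);X=np.array([vy,-vx])
res=(pts-[x0,y0])@X;print("rail res",np.round(res,1))
print("jig yaw",np.degrees(np.arctan2(-vx,vy)))
sp=[]
for u in range(385,426,4):
    vs=np.where(W[85:115,u])[0]
    if len(vs): sp.append(cast("wrist",(u,85+vs[-1]+.5),27,o))
sp=np.array(sp);s=((sp-[x0,y0])@Y);print("stop",np.round(s,1))
C=np.array([x0,y0])+np.median(s)*Y
print("corner",C)
q=np.array([cast("wrist",p,33,o) for p in [(343.6,240),(388.3,236.1),(385.4,290),(344.7,294.7)]])
J=np.stack([(q-C)@X,(q-C)@Y],1);print("block corners rel corner\n",J,"centre",J.mean(0))
e=lambda a,b:np.linalg.norm(a-b)
print("sides",e(q[0],q[1]),e(q[2],q[3]),e(q[0],q[3]),e(q[1],q[2]))
for a,b in((0,3),(1,2)):
    d=J[a]-J[b];print("block yaw rel",np.degrees(np.arctan2(-d[0],d[1])))
p=cast("wrist",(313.5,176),37,o)-C;print("plug",p@X,p@Y)
for uv in [(376,128),(381.5,131),(356,146.5)]:
    p=cast("wrist",uv,27,o)-C;print("cheek",p@X,p@Y)
t=o["ee_pos"][:2]-C;print("tcp",t@X,t@Y)
E
python3 meas.py
python3 - <<'E'
import sys; sys.path.insert(0,'.')
from h import *
for nm,uv in [("block",(299,206))]:
    print(cast("top",uv,33))
E
```

```text
rail res [ 0.3  0.5 -0.4 -0.3 -0.1  0.1  0.3 -0.5 -0.3 -0.   0.3 -0.5 -0.2  0.1
  0.4 -0.3  0.1  0.4 -0.2  0.2 -0.5 -0.   0.4 -0.2  0.3 -0.3  0.2 -0.3
  0.2 -0.3  0.3 -0.2  0.4 -0.1  0.6  0.2 -0.3  0.5  0.1 -0.3  0.5  0.1
 -0.3 -0.6  0.3 -0.  -0.3 -0.6  0.4]
jig yaw 10.919687
stop [116.3 116.5 115.8 116.  115.3 115.6 116.7 116.1 116.3 116.6 116. ]
corner [588.51298487  91.48487306]
block corners rel corner
 [[ -81.10900744 -126.55277877]
 [ -38.34500966 -124.26614894]
 [ -35.07219173 -182.79144013]
 [ -76.94063873 -185.3807761 ]] centre [ -57.86671189 -154.74778598]
sides 42.825089098642565 41.94843962313412 58.97549243477343 58.61673128062441
block yaw rel 4.053026575883073
block yaw rel 3.2007282190569915
plug -109.34046888799809 -66.2318730212908
cheek -53.348221963972094 -25.957469928281167
cheek -48.25331083393825 -28.46719708458441
cheek -71.17533877148118 -42.45346048523132
tcp -136.23441532949107 -95.62833375915018
[558.98926178 -69.66338455]
```

Jig yaw is 10.9°, and the corner is at about (588.5, 91.5). The block sits at about (-58, -155) from the corner, turned about 3.5°. I line up the tool and go down on the block's robot side, clear of it.

>>> {"method": "apply_moves", "body": {"increments": [[255,15,-7,3,-1.3,0,0],[255,15,-7,3,0,0,0],[255,15,-7,3,0,0,0],[255,15,-7,3,0,0,0],[255,15,-7,3,0,0,0],[255,15,-7,3,0,0,0],[255,15,-7,3,0,0,0],[255,15,-7,3,0,0,0]]}}

```text
t: 4.15
ee_pos: [507.1, -77.9, 29.7]
orientation: [-0.15, 1.565, 0.15]
ft_force: [-0.6, 0.2, 0.1]
width: 0.2
```

```bash
cat > look.py <<'E'
from h import *
import sys,pickle
C=np.array([588.513,91.485]);a=np.radians(10.92);X=np.array([np.cos(a),np.sin(a)]);Y=np.array([-np.sin(a),np.cos(a)])
def st():
    o=status.get_obs();t=o["ee_pos"][:2]-C
    f=o["ft_force"];print("t %.2f tcp jig %.1f %.1f z %.1f yaw %.2f F jig %.1f %.1f %.1f w %.1f"%(o["t"],t@X,t@Y,o["ee_pos"][2],np.degrees(np.arctan2(*R.from_rotvec(o["orientation"]).as_matrix()[[1,0],2])),f[:2]@X,f[:2]@Y,f[2],o["width"]));return o
if __name__=="__main__":
    n=sys.argv[1]
    o=st();im=get_image("wrist")[:,:,::-1]
    pickle.dump(o,open(n+".pkl","wb"));cv2.imwrite(f"pics/{n}.png",im)
E
python3 look.py w2
```

```text
t 4.15 tcp jig -112.0 -150.9 z 29.7 yaw 10.96 F jig -0.5 0.3 0.1 w 0.2
```

View pics/w2.png

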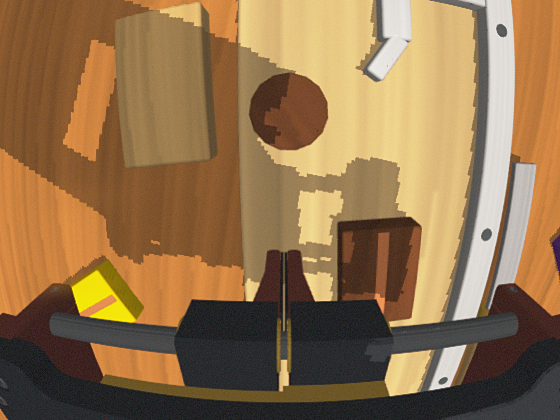

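Fingers are down on the robot side of the block (block at (380,268), tips at (285,260)), with nothing touching. Now I push toward the rail.

>>> {"method": "apply_moves", "body": {"increments": [[255,2,0,6,0,0,0],[255,0,0,6,0,0,0],[255,0,0,5,0,0,0],[255,0,0,5,0,0,0],[255,0,0,5,0,0,0],[255,0,0,5,0,0,0],[255,0,0,5,0,0,0],[255,0,0,3,0,0,0]]}}

```text
t: 5.2
ee_pos: [546.4, -69.8, 28.7]
orientation: [-0.15, 1.565, 0.15]
ft_force: [-1.1, -0.1, 1.1]
width: 0.5
```

```bash
python3 look.py w3
```

```text
t 5.20 tcp jig -71.9 -150.3 z 28.7 yaw 10.96 F jig -1.1 0.1 1.1 w 0.5
```

View pics/w3.png

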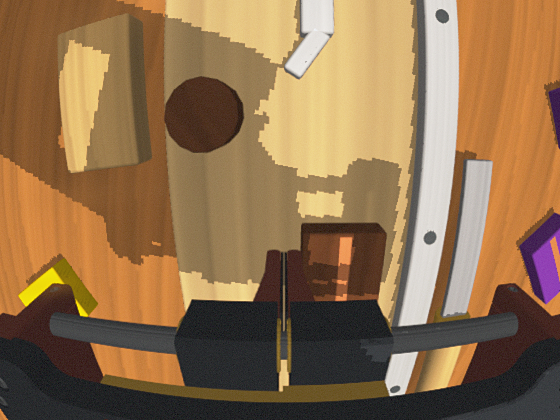

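The fingers now touch the block, and it is moving squarely, with its right edge at x=386 against the rail at about 415. I measure the remaining gap before continuing.

Run:
```python
from look import *
o=pickle.load(open("w3.pkl","rb"))
im=cv2.imread("pics/w3.png");cv2.imwrite("pics/w3c.png",cv2.resize(im[200:320,250:450],None,fx=4,fy=4,interpolation=cv2.INTER_CUBIC))
for nm,uv,z in [("blk FL",(302,239),33),("blk FR",(386,235),33),("rail",(415,180),27),("rail",(411,235),27)]:
    p=cast("wrist",uv,z,o)-C;print(nm,p@X,p@Y)
```

```text
blk FL -61.58421120679937 -129.25498705502923
blk FR -18.301703487406304 -127.53324516773965
rail -2.879311808975191 -99.75868358375071
rail -1.5428609977195977 -130.15843645168522
```

View pics/w3c.png

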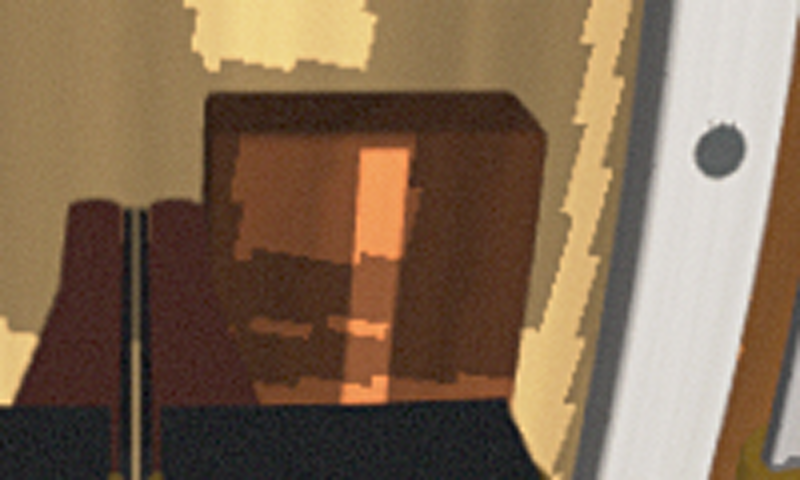

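>>> {"method": "apply_moves", "body": {"increments": [[255,0,0,3,0,0,0],[255,0,0,3,0,0,0],[255,0,0,3,0,0,0],[255,0,0,2,0,0,0],[255,0,0,2,0,0,0],[255,0,0,1,0,0,0],[255,0,0,1,0,0,0],[255,0,0,1,0,0,0]]}}

```text
t: 6.25
ee_pos: [561.7, -66.8, 28.7]
orientation: [-0.15, 1.566, 0.15]
ft_force: [-0.9, -0.8, 0.7]
width: 0.6
```

```bash
python3 look.py w4;python3 - <<'E'
import cv2
im=cv2.imread("pics/w4.png");cv2.imwrite("pics/w4c.png",cv2.resize(im[180:320,250:450],None,fx=4,fy=4,interpolation=cv2.INTER_CUBIC))
E
```

```text
t 6.25 tcp jig -56.3 -150.3 z 28.7 yaw 10.96 F jig -1.0 -0.6 0.7 w 0.6
```

View pics/w4c.png

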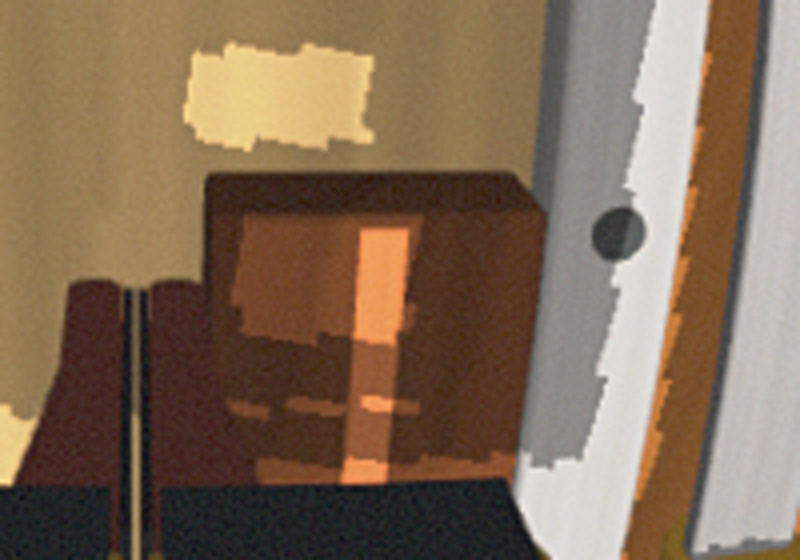

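The block is now almost at the rail. I push on gently, feeling for contact force.

>>> {"method": "apply_moves", "body": {"increments": [[255,0,0,0.5,0,0,0],[255,0,0,0.5,0,0,0],[255,0,0,0.5,0,0,0],[255,0,0,0.5,0,0,0],[255,0,0,0.3,0,0,0],[255,0,0,0.2,0,0,0],[255,0,0,0,0,0,0],[255,0,0,0,0,0,0]]}}

```text
t: 7.3
ee_pos: [563.8, -66.4, 28.7]
orientation: [-0.15, 1.566, 0.15]
ft_force: [-3.0, -0.5, 1.2]
width: 0.7
```

```bash
python3 look.py w5;python3 - <<'E'
import cv2
im=cv2.imread("pics/w5.png");cv2.imwrite("pics/w5c.png",cv2.resize(im[180:320,250:450],None,fx=4,fy=4,interpolation=cv2.INTER_CUBIC))
E
```

```text
t 7.30 tcp jig -54.1 -150.3 z 28.7 yaw 10.96 F jig -3.1 0.1 1.2 w 0.7
```

View pics/w5c.png

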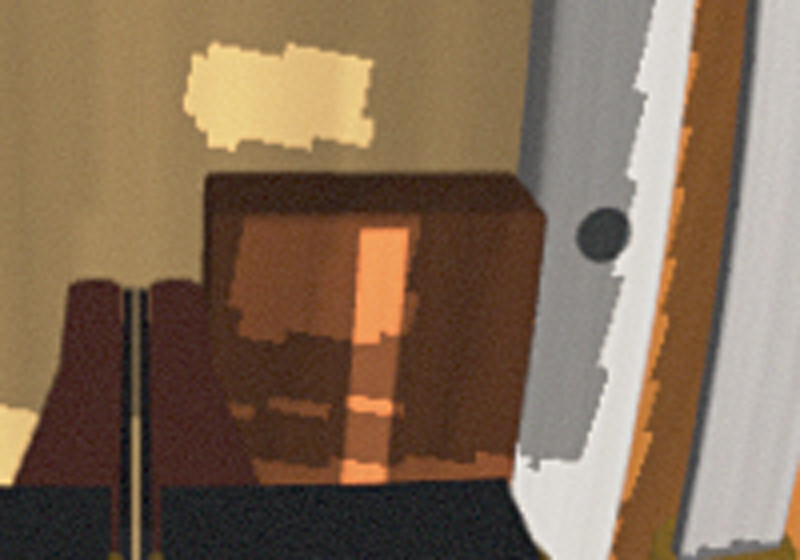

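>>> {"method": "apply_moves", "body": {"increments": [[255,0,0,0.4,0,0,0],[255,0,0,0.4,0,0,0],[255,0,0,0.4,0,0,0],[255,0,0,0.3,0,0,0],[255,0,0,0,0,0,0],[255,0,0,0,0,0,0],[255,0,0,0,0,0,0],[255,0,0,0,0,0,0]]}}

```text
t: 8.35
ee_pos: [563.9, -66.3, 28.6]
orientation: [-0.15, 1.569, 0.151]
ft_force: [-7.5, -3.4, 6.7]
width: 0.4
```

```bash
python3 look.py w6;python3 - <<'E'
import cv2
im=cv2.imread("pics/w6.png");cv2.imwrite("pics/w6c.png",cv2.resize(im[180:320,250:450],None,fx=4,fy=4,interpolation=cv2.INTER_CUBIC))
E
```

```text
t 8.35 tcp jig -54.1 -150.2 z 28.6 yaw 10.97 F jig -8.0 -2.0 6.7 w 0.4
```

View pics/w6c.png

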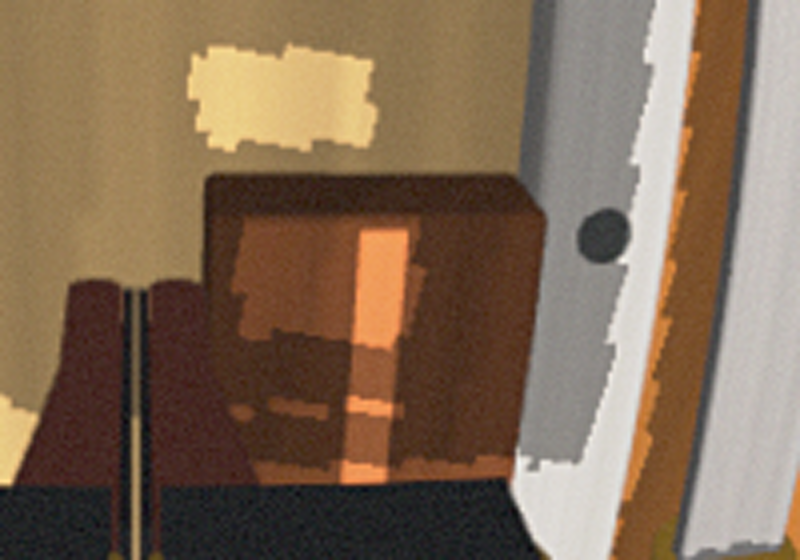

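The block is seated on the rail: force rose to 8 N with no further travel, and its right side is flush along the rail. I back off, lift, and move behind its -y end.

>>> {"method": "apply_moves", "body": {"increments": [[255,0,0,-8,0,0,0],[255,0,0,-10,0,0,0],[255,-12,0,0,0,0,0],[255,-12,0,0,0,0,0],[255,-12,0,0,0,0,0],[255,-12,0,0,0,0,0],[255,-12,0,0,0,0,0],[255,-12,0,0,0,0,0]]}}

```text
t: 9.4
ee_pos: [548.0, -69.4, 101.6]
orientation: [-0.15, 1.565, 0.15]
ft_force: [-0.5, -0.7, -0.5]
width: 1.0
```

>>> {"method": "apply_moves", "body": {"increments": [[255,0,-8,6,0,0,0],[255,0,-8,6,0,0,0],[255,0,-8,6,0,0,0],[255,0,-8,6,0,0,0],[220,0,-8,6,0,0,0],[220,0,-8,6,0,0,0],[220,0,-7,6,0,0,0],[220,0,-7,6,0,0,0]]}}

```text
t: 10.4
ee_pos: [607.3, -121.6, 100.6]
orientation: [-0.15, 1.566, 0.15]
ft_force: [1.0, 0.7, 0.4]
width: 12.1
```

```bash
python3 look.py w7
```

```text
t 10.40 tcp jig -21.9 -212.8 z 100.6 yaw 10.96 F jig 1.1 0.5 0.4 w 12.1
```

View pics/w7.png

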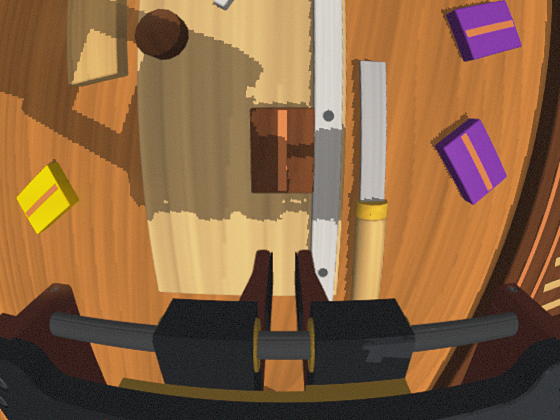

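The block (251–313, 108–192) is flush with the rail, and the fingers are behind its trailing edge. I measure that edge.

Run:
```python
from look import *
o=pickle.load(open("w7.pkl","rb"))
im=cv2.imread("pics/w7.png");cv2.imwrite("pics/w7c.png",cv2.resize(im[95:215,230:350],None,fx=5,fy=5,interpolation=cv2.INTER_CUBIC))
for nm,uv,z in [("FL",(251,109),33),("FR",(314,108.5),33),("TR",(314,192),33),("TL",(250.5,193),33),("rail",(314,220),27),("rail",(314.5,90),27)]:
    p=cast("wrist",uv,z,o)-C;print(nm,p@X,p@Y)
```

```text
FL -42.60568488724541 -127.44378071488157
FR -0.22866907104166187 -127.17306888023842
TR 0.6788381329729202 -185.36448402483535
TL -44.06750708253194 -186.04648716446414
rail 1.811326193098763 -208.21828349985205
rail 0.5924753693692789 -114.0427418973817
```

View pics/w7c.png

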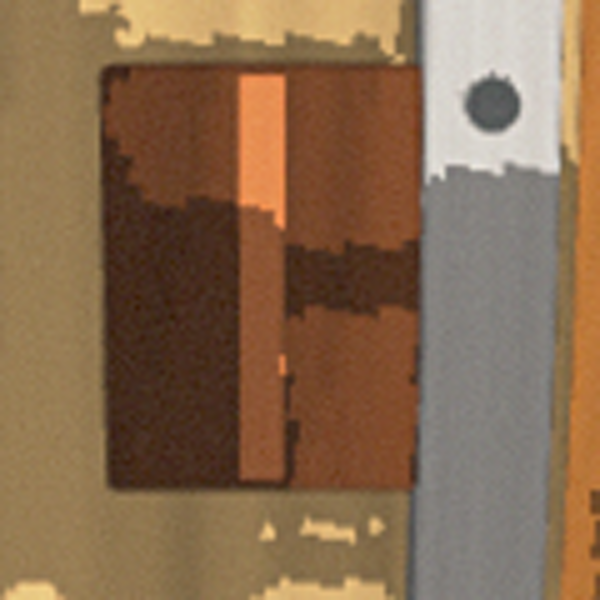

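Flush, with the trailing edge at y about -186. I descend behind it.

>>> {"method": "apply_moves", "body": {"increments": [[220,10,0,-1,0,0,0],[220,10,0,-1,0,0,0],[220,10,0,0,0,0,0],[220,10,0,0,0,0,0],[220,10,0,0,0,0,0],[220,10,0,0,0,0,0],[220,8,0,0,0,0,0],[220,4,0,0,0,0,0]]}}

```text
t: 11.45
ee_pos: [604.7, -121.5, 28.0]
orientation: [-0.15, 1.566, 0.15]
ft_force: [0.4, 0.5, 0.4]
width: 12.1
```

```bash
python3 look.py w8
```

```text
t 11.45 tcp jig -24.4 -212.2 z 28.0 yaw 10.96 F jig 0.5 0.4 0.4 w 12.1
```

View pics/w8.png

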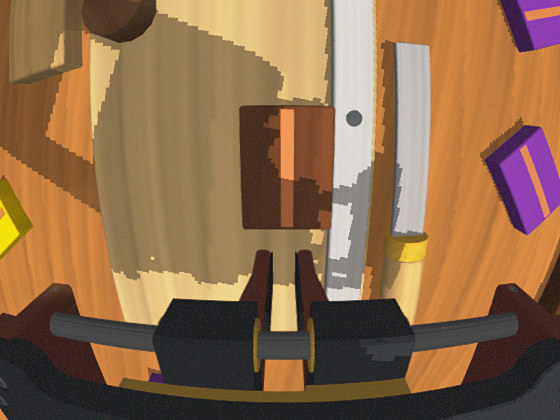

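Fingers (258 and 308, 265) are squarely behind the block and clear of the rail. I slide along the rail with a slight bias toward it.

>>> {"method": "apply_moves", "body": {"increments": [[220,0,5,0,0,0,0],[220,0,5,0,0,0,0],[220,0,3,0,0,0,0],[220,0,3,0.1,0,0,0],[220,0,4,0.1,0,0,0],[220,0,4,0.1,0,0,0],[220,0,4,0.1,0,0,0],[220,0,4,0.1,0,0,0]]}}

```text
t: 12.5
ee_pos: [599.2, -89.8, 28.7]
orientation: [-0.15, 1.566, 0.15]
ft_force: [-0.4, -0.4, 0.6]
width: 12.1
```

```bash
python3 look.py w9
```

```text
t 12.50 tcp jig -23.8 -180.0 z 28.7 yaw 10.97 F jig -0.5 -0.3 0.6 w 12.1
```

View pics/w9.png

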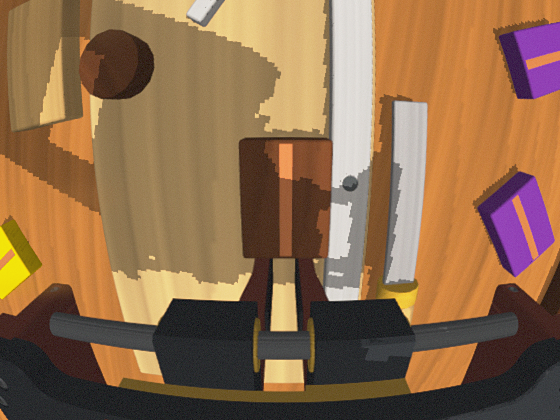

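The fingers are in contact and the block stays flush with the rail. I continue.

>>> {"method": "apply_moves", "body": {"increments": [[220,0,5,0.1,0,0,0],[220,0,5,0.1,0,0,0],[220,0,5,0.1,0,0,0],[220,0,5,0.1,0,0,0],[220,0,5,0.1,0,0,0],[220,0,5,0.1,0,0,0],[220,0,5,0.1,0,0,0],[220,0,5,0.1,0,0,0]]}}

```text
t: 13.55
ee_pos: [592.4, -50.3, 28.7]
orientation: [-0.15, 1.566, 0.15]
ft_force: [0.3, -0.4, -0.3]
width: 12.3
```

```bash
python3 look.py w10
```

```text
t 13.55 tcp jig -23.0 -140.0 z 28.7 yaw 10.96 F jig 0.2 -0.5 -0.3 w 12.3
```

View pics/w10.png

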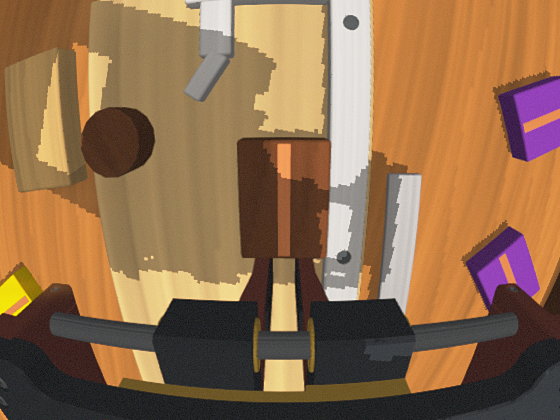

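>>> {"method": "apply_moves", "body": {"increments": [[220,0,5,0.1,0,0,0],[220,0,5,0.1,0,0,0],[220,0,5,0.1,0,0,0],[220,0,5,0.1,0,0,0],[220,0,5,0.1,0,0,0],[220,0,5,0.1,0,0,0],[220,0,5,0.1,0,0,0],[220,0,5,0.1,0,0,0]]}}

```text
t: 14.6
ee_pos: [585.6, -10.9, 28.7]
orientation: [-0.15, 1.566, 0.15]
ft_force: [-0.5, -1.0, 1.0]
width: 12.4
```

```bash
python3 look.py w11;python3 - <<'E'
import cv2
im=cv2.imread("pics/w11.png");cv2.imwrite("pics/w11c.png",cv2.resize(im[20:300,170:400],None,fx=2.1,fy=2.1,interpolation=cv2.INTER_CUBIC))
E
```

```text
t 14.60 tcp jig -22.2 -100.0 z 28.7 yaw 10.96 F jig -0.6 -0.9 1.0 w 12.4
```

View pics/w11c.png

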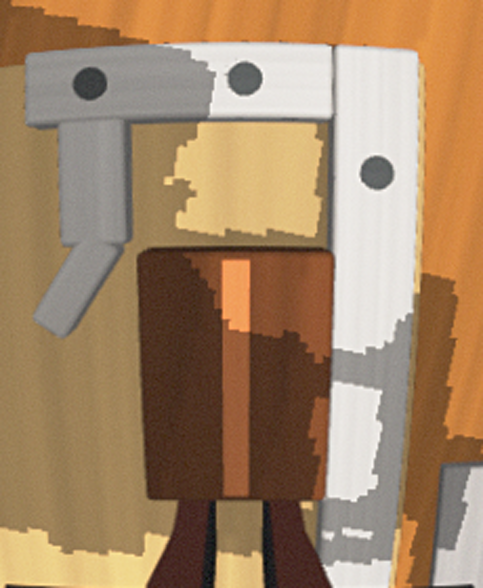

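The block is flush on the rail and just entering the pocket beside the cheek, with about 30 mm to go. I slow down.

>>> {"method": "apply_moves", "body": {"increments": [[220,0,4,0.1,0,0,0],[220,0,4,0.1,0,0,0],[220,0,4,0.1,0,0,0],[220,0,4,0.1,0,0,0],[220,0,4,0.1,0,0,0],[220,0,3,0,0,0,0],[220,0,2,0,0,0,0],[220,0,2,0,0,0,0]]}}

```text
t: 15.65
ee_pos: [581.1, 15.5, 28.7]
orientation: [-0.15, 1.566, 0.15]
ft_force: [-0.0, -0.2, -0.0]
width: 11.7
```

>>> {"method": "apply_moves", "body": {"increments": [[220,0,0.5,0,0,0,0],[220,0,0.5,0,0,0,0],[220,0,0.5,0,0,0,0],[220,0,0.5,0,0,0,0],[220,0,0.5,0,0,0,0],[220,0,0.5,0,0,0,0],[220,0,0,0,0,0,0],[220,0,0,0,0,0,0]]}}

```text
t: 16.65
ee_pos: [580.5, 18.4, 28.7]
orientation: [-0.15, 1.566, 0.15]
ft_force: [0.1, -0.7, 0.6]
width: 12.3
```

```bash
python3 look.py w12;python3 - <<'E'
import cv2
im=cv2.imread("pics/w12.png");cv2.imwrite("pics/w12c.png",cv2.resize(im[70:300,180:380],None,fx=2.5,fy=2.5,interpolation=cv2.INTER_CUBIC))
E
```

```text
t 16.65 tcp jig -21.7 -70.3 z 28.7 yaw 10.96 F jig -0.1 -0.7 0.6 w 12.3
```

View pics/w12c.png

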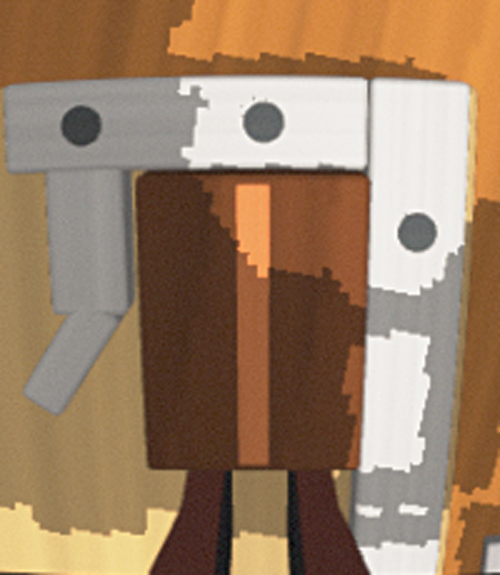

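Almost home: a sliver of gap is left at the stop, and there is no force yet. I inch on until it bears on the stop.

>>> {"method": "apply_moves", "body": {"increments": [[220,0,0.5,0,0,0,0],[220,0,0.5,0,0,0,0],[220,0,0.5,0,0,0,0],[220,0,0.5,0,0,0,0],[220,0,0,0,0,0,0],[220,0,0,0,0,0,0],[220,0,0,0,0,0,0],[220,0,0,0,0,0,0]]}}

```text
t: 17.7
ee_pos: [580.4, 19.0, 28.8]
orientation: [-0.152, 1.565, 0.149]
ft_force: [0.8, -9.7, -0.4]
width: 12.1
```

```bash
python3 look.py w13;python3 - <<'E'
import cv2
im=cv2.imread("pics/w13.png");cv2.imwrite("pics/w13c.png",cv2.resize(im[70:300,180:380],None,fx=2.5,fy=2.5,interpolation=cv2.INTER_CUBIC))
E
```

```text
t 17.70 tcp jig -21.7 -69.7 z 28.8 yaw 10.98 F jig -1.0 -9.7 -0.4 w 12.1
```

View pics/w13c.png

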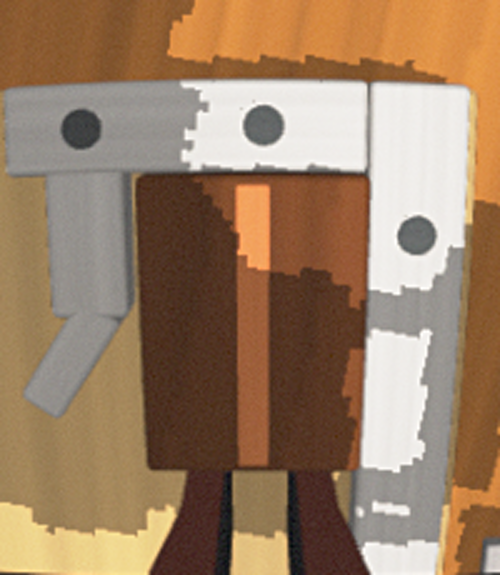

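The block bears on the stop at about 10 N, with no travel left. I back straight off and lift clear.

>>> {"method": "apply_moves", "body": {"increments": [[220,0,-3,0,0,0,0],[220,0,-8,0,0,0,0],[220,0,-10,0,0,0,0],[220,-15,-5,0,0,0,0],[220,-20,0,0,0,0,0],[220,-20,0,0,0,0,0],[220,-20,0,0,0,0,0],[220,-20,0,0,0,0,0]]}}

```text
t: 18.75
ee_pos: [585.2, -5.0, 125.6]
orientation: [-0.151, 1.565, 0.15]
ft_force: [-0.5, -0.4, 1.1]
width: 12.3
```

```bash
python3 look.py w14;python3 - <<'E'
from look import *
im=cv2.imread("pics/w14.png");cv2.imwrite("pics/w14c.png",cv2.resize(im[0:260,60:360],None,fx=2.6,fy=2.3,interpolation=cv2.INTER_CUBIC))
cv2.imwrite("pics/top2.png",get_image("top")[:,:,::-1])
cv2.imwrite("pics/side2.png",get_image("side")[:,:,::-1])
E
```

```text
t 18.75 tcp jig -21.5 -94.1 z 125.6 yaw 10.98 F jig -0.6 -0.3 1.1 w 12.3
```

View pics/w14.png

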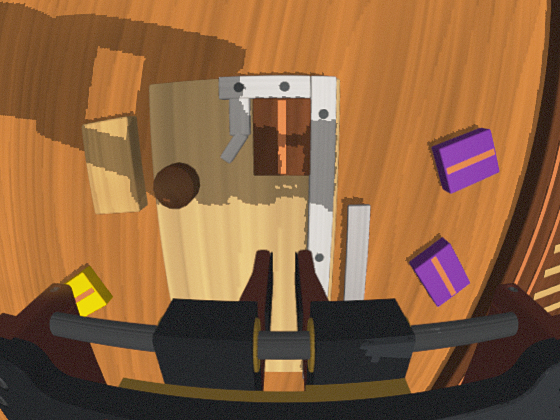

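View pics/side2.png

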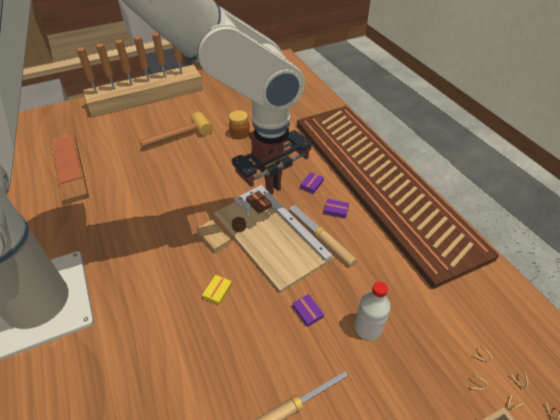

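View pics/w14c.png

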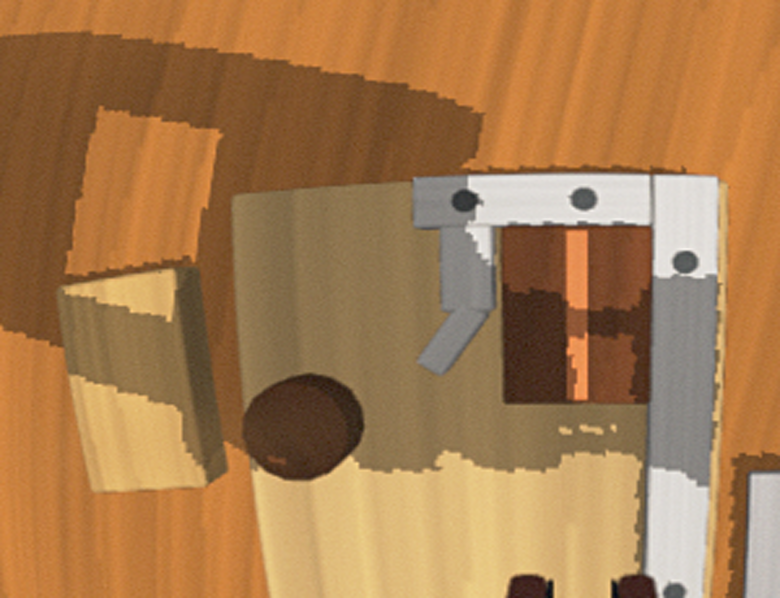

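The block sits tight in the corner (253–310, 98–175 in the wrist view), touching rail and stop, with the hand clear. One numeric check, then I hand in.

Run:
```python
from look import *
from workcell import close_job
o=pickle.load(open("w14.pkl","rb"))
for nm,uv,z in [("FL",(253,98),33),("FR",(310.5,98),33),("TR",(310.5,175.5),33),("TL",(254,175.5),33),("corner",(310.5,97.5),27),("plug",(176.5,185.5),37)]:
    p=cast("wrist",uv,z,o)-C;print(nm,np.round([p@X,p@Y],1))
st();print(close_job())
```

```text
FL [-43.1  -0.1]
FR [-0.2 -0.2]
TR [  0.5 -59.7]
TL [-43.2 -59.7]
corner [0.3 0.5]
plug [-105.2  -65.9]
t 18.90 tcp jig -20.8 -94.3 z 125.5 yaw 10.98 F jig -1.0 0.0 0.5 w 12.2
the job is handed in; nothing more can be done
None
```

The block is home in the corner pocket, touching both the rail and the end stop, and the job is handed in at 18.9 s. With the fingers closed I pushed it flat against the rail, until it bore on it at about 8 N. Then, with the fingers slightly open behind its end, I slid it along the rail until it bore on the stop at about 10 N. After that I backed off and lifted about 97 mm clear.

**Block position:** in the last wrist picture its top corners read x from about -43 to 0 and y from about -60 to 0 mm from the corner, so it is square and home. The block looked flush with the rail in every picture during the slide.

**Bystanders:** the offcut, chisels, mallet, jar, bottle and look-alikes look unmoved in the pictures.

**Checks that disagreed:**
- The plug's x reading changed from -109 to -105 mm between the first and last views, with y unchanged at -66. The fingers never came near it, and the first view was taken at a different height and angle, so I take it as measuring error.
- The first coarse top view gave the jig's angle as 9.6°, against 10.9° from the wrist camera. I used the wrist value.

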